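# Load a blank into a leaning spring magazine

## Task

Load the longer of the two loose metal blanks into the leaning spring magazine, on top of the blank it already holds: lay it in the mouth, press it down against the spring until both end catches snap over it, then let go. Leave the shorter blank, the tape roll and the V-block where they are.

Things in the scene. Friction and masses are not known exactly. Their poses are not given: they have to be found in the camera images.
- magazine: Fixed aluminium magazine on a dark stand, leaning 25 degrees so its mouth faces up and to the robot. Pocket 115 mm (x) by 49 mm (y) between four corner posts; both long sides are open over 70 mm, for fingers. Origin: pocket centre, level with the catches' flat undersides, 150 mm above the bench. x up the slope along the pocket, y level, z out of the mouth, 25 degrees from vertical.
- mouth (a point): Centre of the magazine's mouth, 30 mm out from its origin along its z, level with the rims of the flared lead-ins; straight post walls begin at 20 mm. Catch housings stand beyond both ends, 60 to 91 mm from the centre along x, up to 20 mm above the origin. A blank laid in rests on the catch bevels, its underside 5 to 13 mm above the origin.
- follower (a joint): Spring plate under the stack, m pushed in along magazine -z: 0 with one blank held, 0.018 with two, stop at 0.030; 8 N at 0, 200 N/m. Pressing takes 5 to 20 N. Once the new blank's top is 2 to 10 mm below the magazine's origin the catches spring over it, and the follower lifts it against their undersides.
- catch_low (a joint): Sprung bevelled steel bolt at the lower (-x) end of the pocket, m pushed back: 0 = fully out (its nose then stands 8 mm into the pocket), 0.0115 = fully back. It is pushed back by the blank and snaps out by itself.
- catch_high (a joint): The same at the upper (+x) end of the pocket.
- blank_mid (a point): Centre of the long loose blank, the one to load: a bare aluminium plate 110 x 44 x 18 mm with a small dark dot near each end, about 0.2 kg, lying flat on the bench. Its x is along the length, y across the 44 mm, z up.
- loaded_blank_mid (a point): Centre of the like blank (110 x 44 x 18 mm) that the magazine already holds under its catches; axes as for the loose one. It starts 9 mm below the magazine's origin along its z, and is pushed 18 mm deeper.
- short_blank_mid (a point): Centre of the short blank, 80 x 44 x 18 mm, otherwise alike, lying flat on the bench; not to be used. The two loose blanks may lie in either place.
- tape_roll: Roll of masking tape, 100 mm across, 25 mm high, a bystander. Origin under its centre.
- v_block: Steel V-block 45 x 40 x 34 mm, a bystander. Origin under its centre.
Not all that is in view belongs to the job. What is shaped like the part that bears blank_mid but brown is not meant.

How it is judged:
By the outcome, as a careful person would: the job done as asked, in the order asked, and still so for the second after the job is handed in, with the robot touching nothing.
It also fails if it takes over 56 s, if anything falls off the work surface, if the arm or the gripper's body presses on something with over 40 N, if the wrist force passes 120 N, or if a joint passes its speed limit or range.

## Robot

A 6-joint arm with a two-finger parallel gripper is mounted at the origin on a cart in front of the work surface, level with it; the furniture and walls round the work are solid. World frame = base frame: x ahead of the robot, y to its left, z up, the work surface at z = 0. Lengths are in mm, angles in rad, forces in N, time in s.
With the tool pointing down it reaches from about 300 to 775 mm from the base axis. Payload 14.6 kg.
Tool frame: the origin (TCP) lies at the very end of the fingers, on their centre line; the grasp point (between the pads) lies 19 mm behind it; z points along the fingers, y is the line along which they close (so a half turn about z gives the same grasp; the last joint's range is limited). The gripper opens to 85 mm and grips with 20 to 120 N. Pads are 22 mm wide; open, the fingers measure 114 mm over their backs; the gripper's body (76 mm by 85 mm) begins 54 mm behind the grasp point. The pads swing forward as they close: fully open they stand 13 mm farther back than shut.
Start: joints at [-1.178, 0.3, 1.521, -0, 1.321, -0.067], TCP at [244.065, -492.871, 231.281] pointing down, gripper open.
Joint ranges: [-3.03, 3.03], [-0.79, 2.21], [0.23, 2.52], [-1.04, 4.18], [0, 3.07], [-2.55, 2.55]. Speed limits (rad/s): [2.22, 2.22, 2.57, 3.14, 3.14, 3.14].

## Interface

Orientations are given as a 3x3 rotation matrix whose columns are the frame's x, y, z axes.
In Python, from cell import monitor, imaging, order gives the robot as it stands.
- The arm moves only by the tool arm_command, never from a script. Its argument "deltas" is a list of rows, each a list of 7 numbers: the turn, a rotation vector about the tool's x, y, z in degrees, then the shift along the tool's x, y, z in mm, then the finger opening in mm, from 0 to 85.4. In form: [[rx, ry, rz, tx, ty, tz, fingers], ...]. A call has 1 to 8 rows; each row shifts and turns the commanded pose from where the row before left it, along the tool's axes as they then stand; what a row does not reach is not made up. A row lasts 1/10 s, in which the tool goes at most 50 mm and 8.59 degrees, less where a joint would pass 70% of its speed; a pose out of reach is approached as far as the arm can. A call with a gripper value outside its range is refused whole. The fingers move at their own pace and stop on an object; "squeeze" is the grip in N (left out, the last holds). Time passes only in rows, so rows that do not move let the fingers close. It gives the time, the measured TCP pose, the force, the opening and the grip force at its end, in the units of the state.
- monitor.get_state(): the state, without advancing time (a new reading comes with each control period).
- imaging.snapshot(name): name is "side" or "top" or "wrist"; returns a dict with "image" (480x640x3 uint8, red, green, blue), "fx", "fy", "cx", "cy" (pixels), "D" ([k1, k2, p1, p2, k3] as OpenCV has them; the pictures are not rectified), "rvec" (rotation vector, rad) and "tvec" (3), from world to camera coordinates, as OpenCV has them; the wrist camera has in their place "mount" (4x4, takes a point from camera to tool coordinates, whose origin is the TCP and whose axes are the flange's). Camera axes: x right, y down, z forward; pixel columns grow to the right and rows downward; lengths in mm; the calibration is good to about 2 mm. A picture is of the moment at which its call begins: read the wrist's pose just before it. There is no depth.
- order.close_job(): hands the job in; it is judged then, once.
The state is a dict: "t": time; "joint_pos": joint angles; "joint_vel": joint speeds; "joint_efforts": joint torques, N m; "ee_pos": TCP position; "orientation": TCP orientation; "ft_force": force on the tool from outside, world axes, zero at the start; "moment": the same for the moment, N m; "opening": finger opening in mm; "grip_force": force on a finger pad.
Only numpy, scipy, OpenCV 4.12 (cv2) and the standard library are available. Lean on these libraries where they do the work, as an engineer would, in place of code of your own. Each camera call takes 0.05 s, during which the arm holds its last target. There are 200 camera calls.

## Working session

There is one attempt and no reset: what is moved stays moved. The work goes in short steps, Python scripts to look and compute and a tool call to move; the robot and the scene stay as the last step left them, time stands still between calls to the robot, and variables do not carry over. Pictures are saved under pics/ and viewed, at most 10 in all, crops included, and the job is handed in when it is done.

Besides the shell and the picture viewer there is one more tool, called after "Emit:" as name(argument=value, ...) on one line, values as JSON. arm_command: Moves the arm, as the interface text tells. Its arguments: {"type":"object","properties":{"deltas":{"type":"array"},"squeeze":{"type":"number"}},"required":["deltas"]}

```bash
mkdir -p pics; ls; cat > h.py <<'E'
import numpy as np, cv2
from cell import monitor, imaging, order
def snap(n,f=None):
    s=monitor.get_state(); d=imaging.snapshot(n)
    K=np.array([[d["fx"],0,d["cx"]],[0,d["fy"],d["cy"]],[0,0,1.]]); D=np.array(d["D"],float)
    if "mount" in d:
        T=np.eye(4);T[:3,:3]=np.array(s["orientation"]);T[:3,3]=s["ee_pos"]
        M=T@np.array(d["mount"]); R=M[:3,:3].T; t=-R@M[:3,3]
    else:
        R=cv2.Rodrigues(np.array(d["rvec"],float))[0]; t=np.array(d["tvec"],float).ravel()
    if f: cv2.imwrite("pics/"+f,cv2.cvtColor(np.array(d["image"]),cv2.COLOR_RGB2BGR))
    return dict(img=np.array(d["image"]),K=K,D=D,R=R,t=t)
def ray(c,uv):
    p=cv2.undistortPoints(np.array(uv,float).reshape(-1,1,2),c["K"],c["D"]).reshape(-1,2)
    d=np.c_[p,np.ones(len(p))]@c["R"]; return -c["R"].T@c["t"], d/np.linalg.norm(d,axis=1)[:,None]
def onz(c,uv,z):
    o,d=ray(c,uv); return o+d*((z-o[2])/d[:,2])[:,None]
def proj(c,P):
    return cv2.projectPoints(np.array(P,float).reshape(-1,1,3),cv2.Rodrigues(c["R"])[0],c["t"],c["K"],c["D"])[0].reshape(-1,2)
E
python3 - <<'E'
from h import *
import pickle
cs={}
for n in("top","side"):
    cs[n]=snap(n,n+"0.png"); c=cs[n]; print(n,-c["R"].T@c["t"],c["K"][0,0])
pickle.dump(cs,open("c0.pkl","wb"))
s=monitor.get_state();print(s["t"],s["ee_pos"],s["orientation"],s["ft_force"],s["opening"])
E
```

```text
pics
top [ 447.89281394 -137.06228575 1146.18782995] 576.7862662103258
side [254.18905627 727.66104916 653.88141558] 548.1702055032675
0.1 [ 243.96686262 -492.68086172  230.77138661] [[ 8.96180039e-01  4.43690406e-01 -4.02527419e-04]
 [ 4.43690581e-01 -8.96179494e-01  9.91464752e-04]
 [ 7.91665795e-05 -1.06712854e-03 -9.99999427e-01]] [-1.37618164  0.51964687  0.96791806] 85.35022469455006
```

View pics/top0.png

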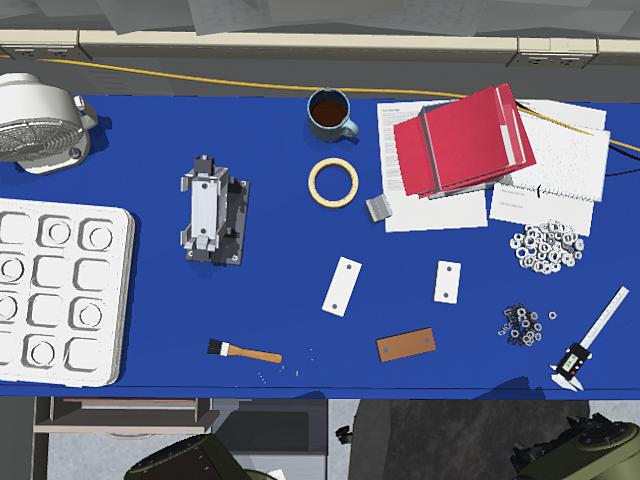

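View pics/side0.png

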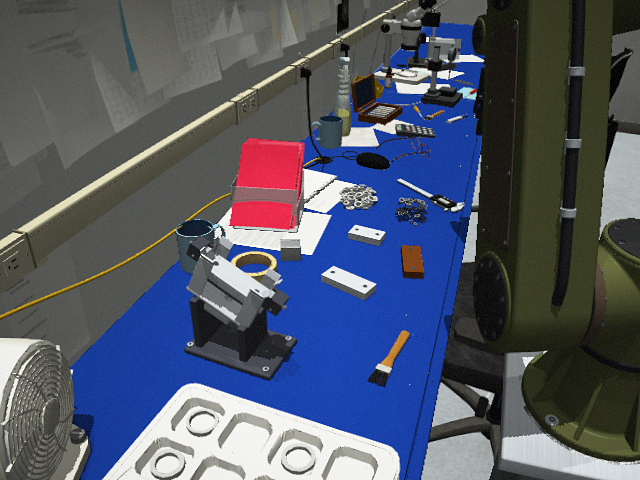

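```bash
python3 - <<'E'
from h import *
import pickle
cs=pickle.load(open("c0.pkl","rb")); c=cs["top"]; im=c["img"]
hsv=cv2.cvtColor(im,cv2.COLOR_RGB2HSV)
for nm,(u0,v0,u1,v1) in dict(long=(310,245,375,330),short=(425,250,470,315)).items():
    m=((hsv[...,1]<70)&(hsv[...,2]>120)).astype(np.uint8); w=np.zeros_like(m); w[v0:v1,u0:u1]=m[v0:v1,u0:u1]
    n,l,st,_=cv2.connectedComponentsWithStats(w); k=1+st[1:,4].argmax()
    cn=max(cv2.findContours((l==k).astype(np.uint8),0,2)[0],key=cv2.contourArea)
    P=onz(c,cn.reshape(-1,2),18)[:,:2].astype(np.float32); r=cv2.minAreaRect(P); b=cv2.boxPoints(r)
    e=b[1]-b[0] if np.linalg.norm(b[1]-b[0])>np.linalg.norm(b[2]-b[1]) else b[2]-b[1]
    print(nm,r, "long axis deg",np.degrees(np.arctan2(e[1],e[0])))
a=cv2.resize(im[145:275,165:265],None,fx=4,fy=4,interpolation=cv2.INTER_CUBIC)
b=cv2.resize(cs["side"]["img"][225:385,175:305],None,fx=3,fy=3,interpolation=cv2.INTER_CUBIC)
o=np.zeros((520,790,3),np.uint8); o[:520,:400]=a; o[:480,400:790]=b
cv2.imwrite("pics/mag.png",o[...,::-1])
E
```

```text
long ((475.6885986328125, -186.50433349609375), (44.90252685546875, 110.10948944091797), 70.46238708496094) long axis deg -19.53761
short ((486.1743469238281, -393.77685546875), (44.742244720458984, 80.64688110351562), 82.5576171875) long axis deg -7.442374
```

View pics/mag.png

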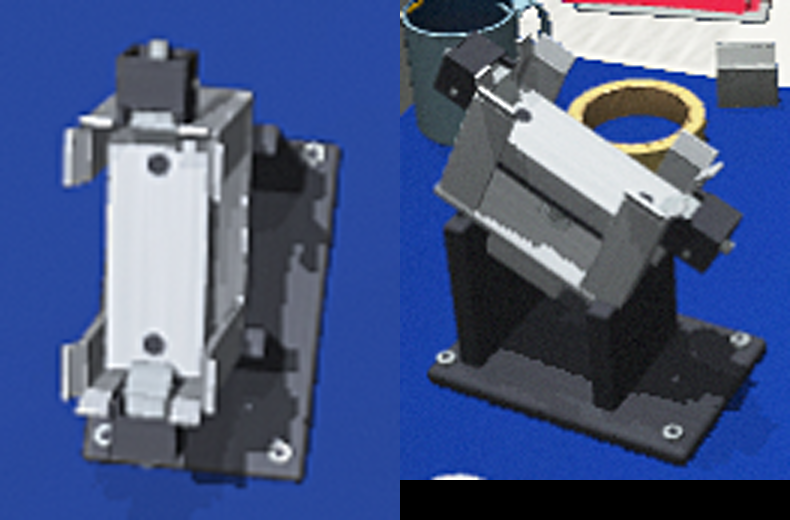

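```bash
cat >> h.py <<'E'
def tri(cams,uvs):
    A=np.zeros((3,3));b=np.zeros(3);L=[]
    for c,uv in zip(cams,uvs):
        o,d=ray(c,[uv]);M=np.eye(3)-np.outer(d[0],d[0]);A+=M;b+=M@o;L.append((o,M))
    X=np.linalg.solve(A,b); return X,[np.linalg.norm(M@(X-o)) for o,M in L]
E
python3 - <<'E'
from h import *
import pickle
cs=pickle.load(open("c0.pkl","rb")); C=[cs["top"],cs["side"]]
f=lambda u,v,s,u0,v0:((u+.5)/s-.5+u0,(v+.5)/s-.5+v0)
def ref(c,uv):
    g=255-cv2.cvtColor(c["img"],cv2.COLOR_RGB2GRAY).astype(float); u,v=np.round(uv).astype(int)
    w=g[v-3:v+4,u-3:u+4]; w=np.clip(w-np.median(w)-25,0,None); yy,xx=np.mgrid[v-3:v+4,u-3:u+4]; return ((w*xx).sum()/w.sum(),(w*yy).sum()/w.sum())
for R in(0,1):
    H=[f(158,163,4,165,145),f(523-400,115,3,175,225)];L=[f(153,344,4,165,145),f(646-400,199,3,175,225)]
    if R: H=[ref(c,p) for c,p in zip(C,H)];L=[ref(c,p) for c,p in zip(C,L)]
    h,e1=tri(C,H);l,e2=tri(C,L); d=h-l
    print(np.round(H+L,1).tolist(),h.round(1),l.round(1),np.round(e1+e2,1),"mid",((h+l)/2).round(1),"len",np.linalg.norm(d).round(1),"slope",np.degrees(np.arctan2(d[2],np.hypot(d[0],d[1]))).round(1),"yaw",np.degrees(np.arctan2(d[1],d[0])).round(1))
c=cs["top"]; print("loose dots?",onz(c,[[348,262],[335,306]],18))
E
```

```text
[[204.1, 185.4], [215.7, 263.0], [202.9, 230.6], [256.7, 291.0]] [641.4  56.3 169. ] [567.1  62.8 134.8] [0.7 0.7 1.1 1.1] mid [604.3  59.5 151.9] len 82.1 slope 24.6 yaw -5.0
[[203.9, 185.7], [215.3, 263.0], [202.8, 230.7], [255.8, 292.0]] [641.4  56.7 169.1] [567.7  63.4 132.9] [0.2 0.2 0.4 0.4] mid [604.5  60.1 151. ] len 82.4 slope 26.1 yaw -5.2
loose dots? [[ 523.13709838 -199.24940159   18.        ]
 [ 437.07120863 -174.38354513   18.        ]]
```

Emit:
arm_command(deltas=[[0,0,0,43,-21.4,0,85],[0,0,0,43,-21.4,0,85],[0,0,0,43,-21.4,0,85],[0,0,0,43,-21.4,0,85],[0,0,0,43,-21.4,0,85],[0,0,0,43,-21.4,0,85],[0,0,0,43,-21.4,0,85],[0,0,0,43,-21.4,0,85]])

```text
t: 0.9
ee_pos: [477.1, -185.0, 231.2]
orientation: [[0.896, 0.444, -0.0], [0.444, -0.896, 0.0], [-0.0, -0.0, -1.0]]
ft_force: [0.4, -1.6, 0.2]
opening: 85.3
grip_force: 0.0
```

Emit:
arm_command(deltas=[[0,0,7.6,0,0,0,85],[0,0,7.6,0,0,0,85],[0,0,7.6,0,0,0,85],[0,0,7.6,0,0,0,85],[0,0,7.6,0,0,0,85],[0,0,7.6,0,0,0,85],[0,0,0,0,0,0,85],[0,0,0,0,0,0,85]])

```text
t: 1.7
ee_pos: [476.3, -186.8, 231.1]
orientation: [[0.945, -0.326, -0.0], [-0.326, -0.945, 0.0], [-0.0, -0.0, -1.0]]
ft_force: [0.0, 0.3, 0.2]
opening: 84.8
grip_force: 0.0
```

```bash
python3 - <<'E'
from h import *
import pickle
c=snap("wrist","w1.png"); pickle.dump(c,open("w1.pkl","wb"))
s=monitor.get_state();print(s["t"],np.round(s["ee_pos"],1),np.round(s["orientation"],3).tolist(),s["joint_pos"],s["ft_force"],-c["R"].T@c["t"])
E
```

```text
1.75 [ 476.3 -186.8  231.2] [[0.945, -0.326, -0.0], [-0.326, -0.945, 0.0], [-0.0, -0.0, -1.0]] [-4.45326998e-01  2.14644654e-01  1.62834519e+00  2.02621717e-06
  1.29882720e+00  1.45783807e+00] [ 0.57465616 -0.68453513  0.26546781] [ 549.80798991 -209.94337822  372.88739807]
```

View pics/w1.png

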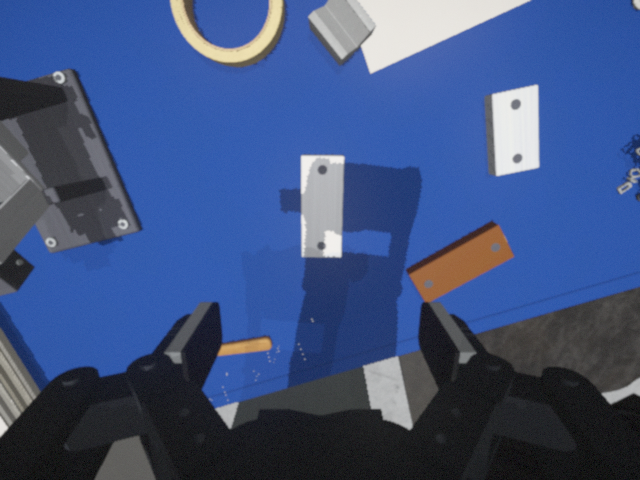

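The wrist view shows the long blank at about (322,206), spanning (301,155) to (344,257). It is aligned with the tool, with its dots at (322,170) and (322,246).

```bash
python3 - <<'E'
from h import *
import pickle
c=pickle.load(open("w1.pkl","rb")); hsv=cv2.cvtColor(c["img"],cv2.COLOR_RGB2HSV)
m=(hsv[...,1]<70).astype(np.uint8)*(hsv[...,2]>100); w=np.zeros_like(m); w[140:275,290:355]=m[140:275,290:355]
cn=max(cv2.findContours(w.astype(np.uint8),0,2)[0],key=cv2.contourArea)
r=cv2.minAreaRect(onz(c,cn.reshape(-1,2),18)[:,:2].astype(np.float32)); print(r)
d=onz(c,[[322,170],[322,246]],18); print(d.mean(0),np.degrees(np.arctan2(*(d[0]-d[1])[[1,0]])))
s=monitor.get_state(); R=np.array(s["orientation"])
print("delta tool",R.T@(np.r_[r[0],0]-np.array(s["ee_pos"])), R.T@(d.mean(0)-np.array(s["ee_pos"])),"tool yaw",np.degrees(np.arctan2(R[1,0],R[0,0])))
E
```

```text
((476.6396484375, -186.69189453125), (44.96538162231445, 109.88098907470703), 70.5098876953125)
[ 475.43453219 -186.9324991    18.        ] -18.87757214348296
delta tool [ 3.18208428e-01 -1.94598986e-01  2.31163195e+02] [ -0.74645816   0.42555721 213.16341529] tool yaw -19.043357433785726
```

Emit:
arm_command(deltas=[[0,0,0,0,0,45,85],[0,0,0,0,0,45,85],[0,0,0.2,0,0,45,85],[0,0,0.2,0,0,45,85],[0,0,0,0,0,30,85],[0,0,0,0,0,10,85],[0,0,0,0,0,8,85],[0,0,0,0,0,0,70]])

```text
t: 2.55
ee_pos: [476.7, -186.9, 3.7]
orientation: [[0.942, -0.336, 0.0], [-0.336, -0.942, -0.0], [0.0, 0.0, -1.0]]
ft_force: [0.1, 0.6, -0.4]
opening: 73.3
grip_force: 0.0
```

Emit:
arm_command(deltas=[[0,0,0,0,0,0,40],[0,0,0,0,0,0,30],[0,0,0,0,0,0,30],[0,0,0,0,0,0,30],[0,0,0,0,0,0,30],[0,0,0,0,0,0,30],[0,0,0,0,0,0,30],[0,0,0,0,0,0,30]], squeeze=100)

```text
t: 3.35
ee_pos: [477.2, -187.2, 5.2]
orientation: [[0.942, -0.336, 0.003], [-0.336, -0.942, -0.001], [0.003, 0.0, -1.0]]
ft_force: [-2.9, 1.5, 13.5]
opening: 41.5
grip_force: 102.3
```

Emit:
arm_command(deltas=[[0,0,0,0,0,-15,30],[0,0,0,0,0,-45,30],[0,0,0,0,0,-45,30],[0,0,0,0,0,-45,30],[0,0,0,0,0,-45,30],[0,0,0,0,0,-45,30],[0,0,0,0,0,-35,30],[0,0,0,0,0,0,30]])

```text
t: 4.15
ee_pos: [477.3, -187.2, 283.9]
orientation: [[0.942, -0.336, 0.008], [-0.336, -0.942, -0.004], [0.009, 0.001, -1.0]]
ft_force: [-0.1, 0.3, -1.5]
opening: 41.5
grip_force: 102.2
```

```bash
python3 - <<'E'
from h import *
import pickle
c=snap("wrist","w2.png"); pickle.dump(c,open("w2.pkl","wb"))
c=snap("side"); pickle.dump(c,open("s2.pkl","wb"))
s=monitor.get_state(); R=np.array(s["orientation"]);print(s["t"],s["ee_pos"],s["opening"],s["ft_force"],s["moment"])
u,v=proj(c,[s["ee_pos"]])[0]; print(u,v)
u,v=int(u),int(v); a=cv2.resize(c["img"][max(v-60,0):v+60,max(u-80,0):u+80],None,fx=4,fy=4,interpolation=cv2.INTER_CUBIC); print(max(u-80,0),max(v-60,0))
cv2.imwrite("pics/s2.png",a[...,::-1])
E
```

```text
4.25 [ 476.19294604 -186.73694822  278.64555468] 41.248252020098626 [ 0.10505886 -0.4113257  -2.63600614] [ 0.04036512  0.00754076 -0.01932854]
353.3616946701528 161.2060335993734
273 101
```

View pics/w2.png

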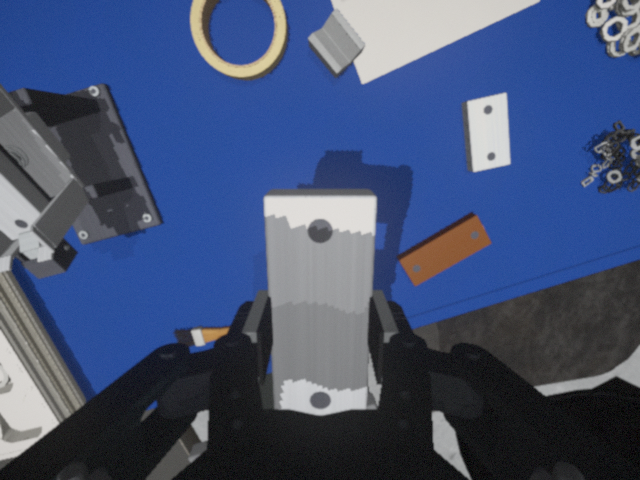

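View pics/s2.png

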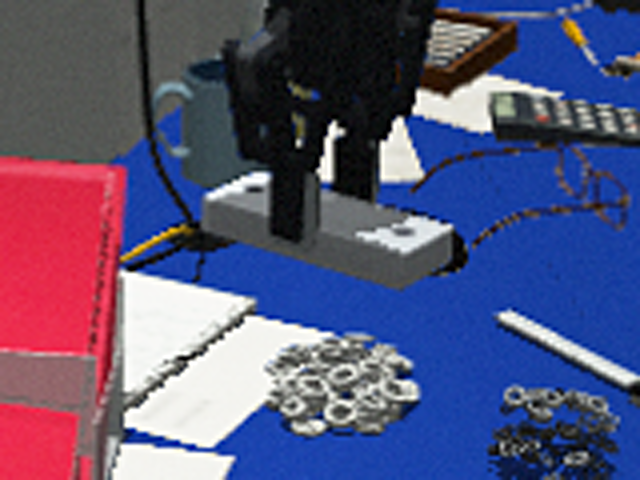

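Blank is held level between the pads, fingertips near its underside. Dots are at (320,231) and (320,401) in the wrist view. I'll work out the in-hand offset and the move.

```bash
python3 - <<'E'
from h import *
import pickle
c=pickle.load(open("w2.pkl","rb"));s=monitor.get_state();R=np.array(s["orientation"]);p=np.array(s["ee_pos"])
o,d=ray(c,[[320,231],[320,401],[265,197],[377,197]]); o=R.T@(o-p); d=d@R
for z in(-20,-16,-13,-10):
    X=o+d*((z-o[2])/d[:,2])[:,None]; print(z,X.round(1).tolist(),np.linalg.norm(X[0]-X[1]).round(1),np.linalg.norm(X[2]-X[3]).round(1))
# goal
a,y=np.radians(25),np.radians(-5.1); cx=np.array([np.cos(y),np.sin(y)])
X=np.r_[np.cos(a)*cx,np.sin(a)];Z=np.r_[-np.sin(a)*cx,np.cos(a)];Y=np.cross(Z,X)
G=np.c_[X,-Y,-Z]; M=np.array([604.5,60,150.])
from scipy.spatial.transform import Rotation as Ro
print("rotvec tool",Ro.from_matrix(R.T@G).as_rotvec(degrees=True))
for h in(100,30): print(h,M+Z*h,"shift tool now",R.T@(M+Z*h-p))
E
```

```text
-20 [[41.6, -1.9, -20.0], [-38.8, -1.8, -20.0], [54.9, -22.5, -20.0], [54.9, 19.6, -20.0]] 80.5 42.1
-16 [[40.5, -1.8, -16.0], [-42.5, -1.8, -16.0], [54.2, -23.2, -16.0], [54.2, 20.2, -16.0]] 83.0 43.4
-13 [[39.7, -1.8, -13.0], [-45.2, -1.8, -13.0], [53.7, -23.7, -13.0], [53.7, 20.7, -13.0]] 84.9 44.4
-10 [[38.9, -1.8, -10.0], [-47.9, -1.7, -10.0], [53.1, -24.1, -10.0], [53.2, 21.3, -10.0]] 86.8 45.4
rotvec tool [  3.19008166  24.7980412  -14.31440729]
100 [562.40548563  63.75683532 240.6307787 ] shift tool now [  -3.09043422 -264.90208523   37.97624556]
30 [591.87164569  61.1270506  177.18923361] shift tool now [  25.46875949 -272.34280506  101.45071399]
```

Emit:
arm_command(deltas=[[0,0,0,0,-30,0,30],[0,0,0,0,-45,0,30],[0,0,0,0,-45,0,30],[0,0,0,0,-45,0,30],[0,0,0,0,-45,0,30],[0,0,0,0,-40,0,30],[0,0,0,0,-15,0,30],[0,0,0,0,0,0,30]])

```text
t: 5.05
ee_pos: [565.3, 64.3, 276.4]
orientation: [[0.943, -0.334, -0.003], [-0.334, -0.943, -0.0], [-0.003, 0.001, -1.0]]
ft_force: [0.1, -0.4, -1.6]
opening: 41.1
grip_force: 102.1
```

Emit:
arm_command(deltas=[[0.53,4.13,-2.39,0,0,0,30],[0.53,4.13,-2.39,0,0,0,30],[0.53,4.13,-2.39,0,0,0,30],[0.53,4.13,-2.39,0,0,0,30],[0.53,4.13,-2.39,0,0,0,30],[0.53,4.13,-2.39,0,0,0,30],[0,0,0,0,0,0,30],[0,0,0,0,0,0,30]])

```text
t: 5.85
ee_pos: [565.1, 61.8, 278.0]
orientation: [[0.904, -0.091, 0.417], [-0.083, -0.996, -0.038], [0.419, -0.0, -0.908]]
ft_force: [-0.2, -0.8, -2.7]
opening: 41.0
grip_force: 102.1
```

```bash
cat > goal.py <<'E'
from h import *
from scipy.spatial.transform import Rotation as Ro
def goal(M=(604.5,60,150.),yaw=-5.1):
    a,y=np.radians(25),np.radians(yaw); cx=np.array([np.cos(y),np.sin(y)])
    X=np.r_[np.cos(a)*cx,np.sin(a)];Z=np.r_[-np.sin(a)*cx,np.cos(a)];Y=np.cross(Z,X)
    return np.array(M,float),np.c_[X,-Y,-Z]
def rep(**k):
    M,G=goal(**k); s=monitor.get_state();R=np.array(s["orientation"]);p=np.array(s["ee_pos"])
    print("t",s["t"],"TCP in mag (x,-y,-z):",(G.T@(p-M)).round(1),"rot left:",Ro.from_matrix(R.T@G).as_rotvec(degrees=True).round(2),"F in mag",(G.T@np.array(s["ft_force"])).round(1),"open",round(s["opening"],1))
E
python3 - <<'E'
from goal import *
import pickle
rep()
cs={n:snap(n) for n in("top","side","wrist")}; pickle.dump(cs,open("c3.pkl","wb"))
o=np.zeros((480,800,3),np.uint8)
o[:480,:400]=cv2.resize(cs["top"]["img"][130:274,155:275],(400,480),interpolation=cv2.INTER_CUBIC)
o[:480,400:]=cv2.resize(cs["side"]["img"][175:319,165:285],(400,480),interpolation=cv2.INTER_CUBIC)
cv2.imwrite("pics/c3.png",o[...,::-1]);cv2.imwrite("pics/w3.png",cs["wrist"]["img"][...,::-1])
E
```

```text
t 5.85 TCP in mag (x,-y,-z): [  18.4    1.7 -132.7] rot left: [ 0.04  0.22 -0.1 ] F in mag [-1.2  0.8  2.4] open 41.0
```

View pics/w3.png

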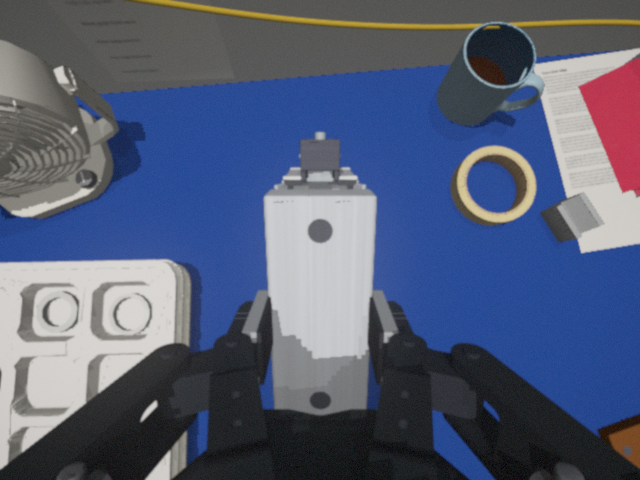

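The wrist view shows the held blank centred at u≈320, and the magazine's upper housing behind it spans u 301–340, v 137–170. I'll compare the two laterally.

```bash
python3 - <<'E'
from goal import *
import pickle
c=pickle.load(open("c3.pkl","rb"))["wrist"];s=monitor.get_state();R=np.array(s["orientation"]);p=np.array(s["ee_pos"])
hsv=cv2.cvtColor(c["img"],cv2.COLOR_RGB2HSV)
g=cv2.cvtColor(c["img"],cv2.COLOR_RGB2GRAY).astype(int)
bl=(hsv[...,1]>140)&(hsv[...,0]>100)
for v in(145,152,160): 
    r=~bl[v,280:360]; q=np.flatnonzero(r)+280; print(v,q.min(),q.max())
q=[np.flatnonzero(~bl[v,230:420])+230 for v in(205,225,245)]; print([(a.min(),a.max()) for a in q])
o,d=ray(c,[[320.5,140],[320.5,165],[320,231],[320,401]]); o2=R.T@(o-p); d2=d@R
# housing top plane: mag z=20 ; 
M,G=goal(); n=-G[:,2]
for i,h in((0,20),(1,20)):
    k=((M+n*h-o)@n)/(d[i]@n); X=o+d[i]*k; print("housing in mag",(G.T@(X-M)).round(1),"in tool",(R.T@(X-p)).round(1))
E
```

```text
145 300 339
152 300 340
160 300 339
[(np.int64(263), np.int64(377)), (np.int64(264), np.int64(376)), (np.int64(265), np.int64(375))]
housing in mag [ 90.4  -0.1 -20. ] in tool [ 71.8  -1.3 112.4]
housing in mag [ 72.9  -0.1 -20. ] in tool [ 54.3  -1.3 112.4]
```

Emit:
arm_command(deltas=[[0,0.1,0,-6,0,20,30],[0,0.1,-0.1,-6,0,25,30],[0,0,0,-5,0,25,30],[0,0,0,0,0,12,30],[0,0,0,0,0,6,30],[0,0,0,0,0,0,30],[0,0,0,0,0,0,30]])

```text
t: 6.7
ee_pos: [587.6, 60.8, 192.4]
orientation: [[0.902, -0.087, 0.424], [-0.079, -0.996, -0.037], [0.426, 0.0, -0.905]]
ft_force: [0.1, -0.5, -2.1]
opening: 41.4
grip_force: 102.2
```

```bash
python3 - <<'E'
from goal import *
import pickle
rep()
cs={n:snap(n) for n in("top","side","wrist")}; pickle.dump(cs,open("c4.pkl","wb"))
o=np.zeros((540,800,3),np.uint8)
o[:,:400]=cv2.resize(cs["wrist"]["img"][100:370,220:420],(400,540),interpolation=cv2.INTER_CUBIC)
o[:,400:]=cv2.resize(cs["side"]["img"][185:347,165:285],(400,540),interpolation=cv2.INTER_CUBIC)
cv2.imwrite("pics/c4.png",o[...,::-1])
E
```

```text
t 6.7 TCP in mag (x,-y,-z): [  2.6   0.7 -45.6] rot left: [-0.03 -0.18  0.1 ] F in mag [-0.8  0.5  1.9] open 41.4
```

View pics/c4.png

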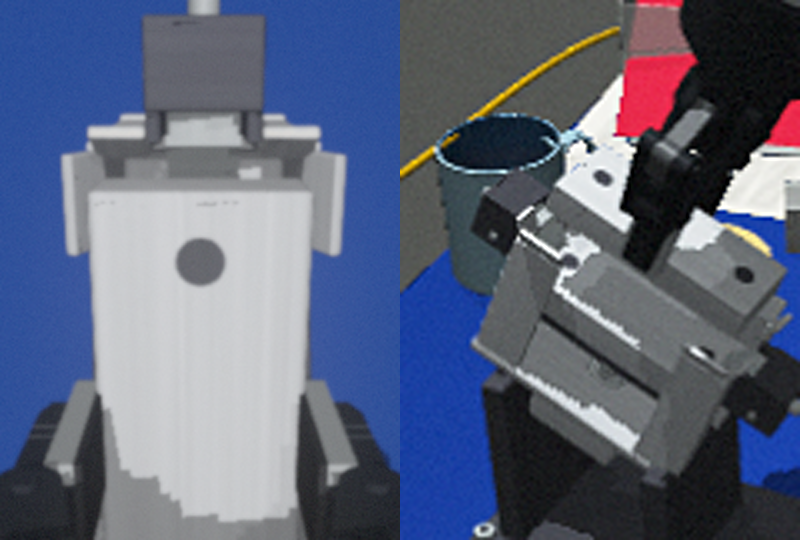

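The wrist crop shows the magazine housing and posts centred at about 204, against 200 for the blank, so it needs about 0.6 mm in +y. The side view shows the blank parallel to the pocket just above the mouth.

Emit:
arm_command(deltas=[[0,0,0,-0.5,0.3,4,30],[0,-0.1,0.1,-0.5,0.3,5,30],[0,0,0,0,0,5,30],[0,0,0,0,0,5,30],[0,0,0,0,0,4,30],[0,0,0,0,0,0,30]])

```text
t: 7.45
ee_pos: [596.0, 59.4, 169.3]
orientation: [[0.903, -0.089, 0.42], [-0.08, -0.996, -0.037], [0.422, -0.0, -0.907]]
ft_force: [-0.5, -0.7, -2.3]
opening: 41.6
grip_force: 102.2
```

```bash
python3 -c "
from goal import *
rep();print(monitor.get_state()['moment'])"
```

```text
t 7.45 TCP in mag (x,-y,-z): [  0.5   1.3 -21.1] rot left: [-0.01  0.04  0.02] F in mag [-1.3  0.8  1.9] open 41.6
[0.01242034 0.35072664 0.01872943]
```

Emit:
arm_command(deltas=[[0,0,0,0.4,0,2,30],[0,0,0,0.4,0,2,30],[0,0,0,0,0,2,30],[0,0,0,0,0,2,30],[0,0,0,0,0,2,30],[0,0,0,0,0,2,30],[0,0,0,0,0,2,30],[0,0,0,0,0,0,30]], squeeze=120)

```text
t: 8.25
ee_pos: [603.2, 59.0, 158.8]
orientation: [[0.902, -0.088, 0.423], [-0.08, -0.996, -0.037], [0.425, -0.001, -0.905]]
ft_force: [-2.6, 0.4, 5.8]
opening: 40.6
grip_force: 127.1
```

```bash
python3 -c "
from goal import *
rep();print(monitor.get_state()['moment'])"
```

```text
t 8.25 TCP in mag (x,-y,-z): [ 2.7  1.1 -8.5] rot left: [-0.04 -0.14  0.01] F in mag [ 0.  -0.2 -6.3] open 40.6
[0.14753728 0.16855063 0.04694791]
```

Emit:
arm_command(deltas=[[0,0,0,-0.5,0,2,30],[0,0,0,-0.5,0,2,30],[0,0,0,0,0,2,30],[0,0,0,0,0,2,30],[0,0,0,0,0,2,30],[0,0,0,0,0,0,30]])

```text
t: 8.85
ee_pos: [606.8, 58.7, 149.4]
orientation: [[0.901, -0.088, 0.424], [-0.08, -0.996, -0.037], [0.425, -0.001, -0.905]]
ft_force: [0.6, 1.1, 4.1]
opening: 40.6
grip_force: 126.8
```

```bash
python3 -c "
from goal import *
rep();print(monitor.get_state()['moment'])"
```

```text
t 8.85 TCP in mag (x,-y,-z): [1.9 1.1 1.6] rot left: [-0.05 -0.18  0.01] F in mag [ 2.2 -1.1 -3.5] open 40.6
[ 0.06792038 -0.2061531   0.08295844]
```

Emit:
arm_command(deltas=[[0,0,0,0,0,2,30],[0,0,0,0,0,2,30],[0,0,0,0,0,2,30],[0,0,0,0,0,2,30],[0,0,0,0,0,0,30]])

```text
t: 9.35
ee_pos: [610.2, 58.4, 142.2]
orientation: [[0.901, -0.088, 0.424], [-0.08, -0.996, -0.037], [0.425, -0.001, -0.905]]
ft_force: [-0.0, 0.9, 6.0]
opening: 40.5
grip_force: 127.0
```

```bash
python3 -c "
from goal import *
rep();print(monitor.get_state()['moment'])"
```

```text
t 9.35 TCP in mag (x,-y,-z): [1.9 1.1 9.5] rot left: [-0.05 -0.18  0.01] F in mag [ 2.4 -0.9 -5.5] open 40.5
[ 0.06860193 -0.14756668  0.06164901]
```

Emit:
arm_command(deltas=[[0,0,0,0,0,2,30],[0,0,0,0,0,2,30],[0,0,0,0,0,2,30],[0,0,0,0,0,2,30],[0,0,0,0,0,1,30],[0,0,0,0,0,0,30]])

```text
t: 9.95
ee_pos: [614.0, 58.1, 134.2]
orientation: [[0.901, -0.088, 0.424], [-0.08, -0.996, -0.037], [0.425, -0.001, -0.905]]
ft_force: [-2.5, 0.7, 7.8]
opening: 40.2
grip_force: 127.4
```

```bash
python3 - <<'E'
from goal import *
import pickle
rep()
cs={n:snap(n) for n in("side","wrist")}; pickle.dump(cs,open("c5.pkl","wb"))
o=np.zeros((540,800,3),np.uint8)
o[:,:400]=cv2.resize(cs["wrist"]["img"][100:370,220:420],(400,540),interpolation=cv2.INTER_CUBIC)
o[:,400:]=cv2.resize(cs["side"]["img"][205:367,175:295],(400,540),interpolation=cv2.INTER_CUBIC)
cv2.imwrite("pics/c5.png",o[...,::-1])
E
```

```text
t 9.95 TCP in mag (x,-y,-z): [ 2.   1.1 18.4] rot left: [-0.05 -0.18  0.01] F in mag [ 1.  -0.5 -8.1] open 40.2
```

View pics/c5.png

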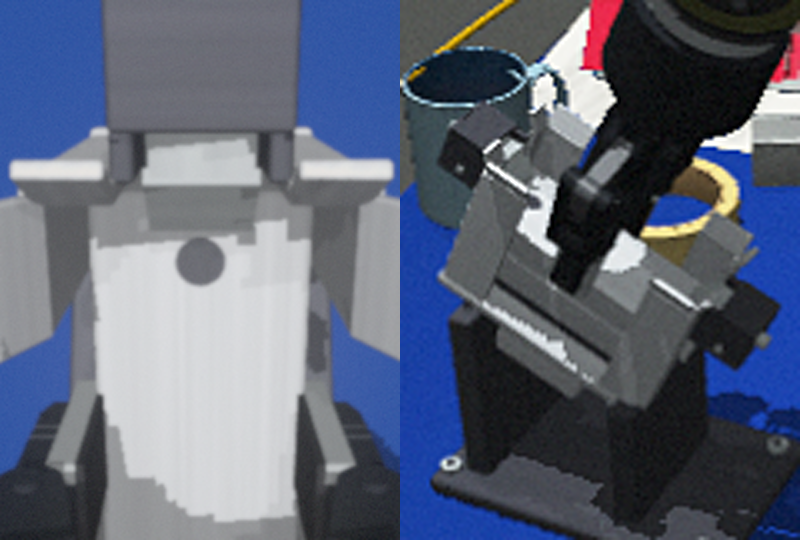

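The wrist view shows the dot unmoved in hand, so there was no slip, and the upper catch nose appears to be over the blank's end. I'll press 2 mm more, then ease up to test the catches before releasing.

Emit:
arm_command(deltas=[[0,0,0,0,0,1,30],[0,0,0,0,0,1,30],[0,0,0,0,0,0,30],[0,0,0,0,0,0,30],[0,0,0,0,0,0,30]])

```text
t: 10.55
ee_pos: [614.7, 58.0, 132.4]
orientation: [[0.901, -0.088, 0.424], [-0.08, -0.996, -0.037], [0.425, -0.001, -0.905]]
ft_force: [-2.9, 0.1, 8.6]
opening: 41.0
grip_force: 127.4
```

Emit:
arm_command(deltas=[[0,0,0,0,0,-2,30],[0,0,0,0,0,-2,30],[0,0,0,0,0,-2,30],[0,0,0,0,0,-1.5,30],[0,0,0,0,0,0,30]])

```text
t: 11.05
ee_pos: [611.6, 58.2, 139.1]
orientation: [[0.901, -0.088, 0.424], [-0.08, -0.996, -0.037], [0.426, -0.001, -0.905]]
ft_force: [-1.4, 1.4, 8.8]
opening: 40.6
grip_force: 127.1
```

```bash
python3 -c "
from goal import *
rep();print(monitor.get_state()['moment'])"
```

```text
t 11.05 TCP in mag (x,-y,-z): [ 1.9  1.1 12.9] rot left: [-0.04 -0.18  0.01] F in mag [ 2.3 -1.3 -8.6] open 40.6
[ 0.05658372 -0.1905482   0.03784857]
```

Emit:
arm_command(deltas=[[0,0,0,0,0,-1,30],[0,0,0,0,0,-1,30],[0,0,0,0,0,0,30]])

```text
t: 11.35
ee_pos: [610.9, 58.2, 139.2]
orientation: [[0.902, -0.089, 0.423], [-0.08, -0.996, -0.037], [0.425, -0.001, -0.905]]
ft_force: [18.3, 0.6, -12.0]
opening: 40.4
grip_force: 125.9
```

```bash
python3 - <<'E'
from goal import *
rep()
c=snap("wrist")
cv2.imwrite("pics/w6.png",cv2.resize(c["img"][100:370,220:420],(400,540),interpolation=cv2.INTER_CUBIC)[...,::-1])
E
```

```text
t 11.35 TCP in mag (x,-y,-z): [ 1.4  1.2 12.6] rot left: [-0.04 -0.13  0.  ] F in mag [11.4 -2.2 18.6] open 40.4
```

Raising the last 2 mm met an 18 N pull with only 0.3 mm of travel, so the blank is caught. I'll relax and let go.

Emit:
arm_command(deltas=[[0,0,0,0,0,2,30],[0,0,0,0,0,1,30],[0,0,0,0,0,0,48],[0,0,0,0,0,0,60],[0,0,0,0,0,0,70],[0,0,0,0,0,0,70],[0,0,0,0,0,0,70]])

```text
t: 12.1
ee_pos: [611.1, 58.1, 136.8]
orientation: [[0.903, -0.089, 0.421], [-0.08, -0.996, -0.037], [0.423, -0.0, -0.906]]
ft_force: [-0.6, -0.1, -0.2]
opening: 70.1
grip_force: 0.0
```

Emit:
arm_command(deltas=[[0,0,0,0,0,-10,70],[0,0,0,0,0,-30,70],[0,0,0,0,0,-40,70],[0,0,0,0,0,-40,70],[0,0,0,-40,0,0,70],[0,0,0,-40,0,0,70],[0,0,0,-40,0,0,70],[0,0,0,0,0,0,70]])

```text
t: 12.9
ee_pos: [448.2, 72.4, 193.0]
orientation: [[0.904, -0.088, 0.418], [-0.08, -0.996, -0.037], [0.42, 0.0, -0.908]]
ft_force: [0.4, -0.0, -0.4]
opening: 69.9
grip_force: 0.0
```

```bash
python3 - <<'E'
from goal import *
import pickle
rep()
cs={n:snap(n) for n in("top","side","wrist")}; pickle.dump(cs,open("c7.pkl","wb"))
o=np.zeros((540,800,3),np.uint8)
o[:,:400]=cv2.resize(cs["top"]["img"][140:275,155:255],(400,540),interpolation=cv2.INTER_CUBIC)
o[:,400:]=cv2.resize(cs["side"]["img"][205:367,175:295],(400,540),interpolation=cv2.INTER_CUBIC)
cv2.imwrite("pics/c7.png",o[...,::-1]); cv2.imwrite("pics/w7.png",cs["wrist"]["img"][...,::-1])
E
```

```text
t 12.9 TCP in mag (x,-y,-z): [-123.9    1.6 -105.3] rot left: [0.   0.19 0.07] F in mag [ 0.2 -0.   0.5] open 69.9
```

View pics/c7.png

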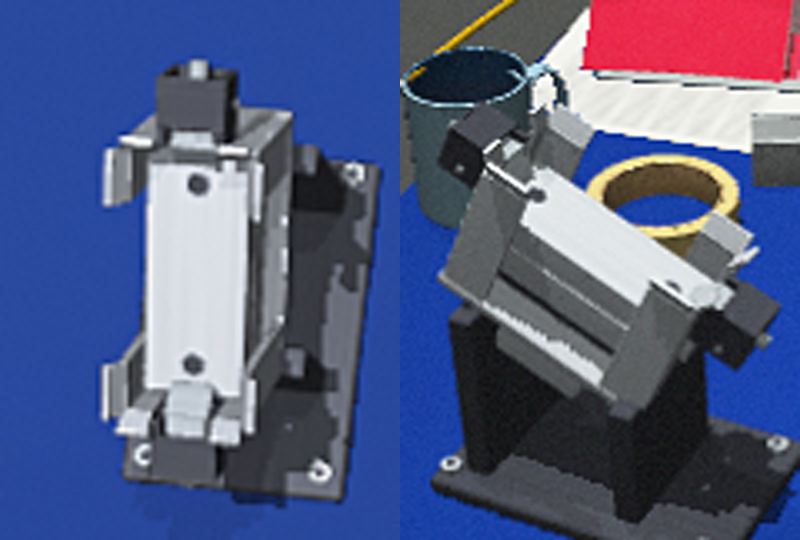

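The view shows two stacked blanks. The top one's dots are at (204,186) and (203,231) in the top image, the same as the original held blank, so it sits flush under both extended catches, with the robot clear.

```bash
python3 -c "
from cell import order
print(order.close_job())"
```

```text
the job is handed in; nothing more can be done
None
```

The long blank is in the magazine on top of the first one, held under both end catches; the gripper let go and is clear, the short blank, tape roll and V-block were left alone, and the job was handed in at about 13 s.

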